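Refit and lock the chip tray of the office paper punch

TASK

The electric paper punch has had its chip tray emptied, and the tray was left under the desk shelf with its front end in and its back end sticking out. Pull the punch's lock knob up to its stop, slide the tray back end first into the bay in the end of the punch until it is fully home with its front panel against the punch, then push the knob fully down again to lock it. Leave the other things on the desk where they are.

Things in the scene. Friction and masses are not known exactly. Their poses are not given: they have to be found in the camera images.
- punch: Light-grey electric paper punch standing fast on the desk at the robot's right, 340 mm long, 160 mm wide. Origin: at desk level in the middle of its low end face, which holds the tray bay; x points level into the bay, z up. The first 111 mm are a low flat deck, 60 mm high, that roofs the bay; behind it stands the punching head, 152 mm high.
- bay_mouth (a point): Same point and axes as the punch's origin: middle of the bay's mouth at desk level, in the end face. The bay has no floor: the tray slides on the desk. It is 64 mm wide between its side walls (y = -32 to 32 mm) and 48 mm high; over the first 18 mm the walls flare out to 84 mm at the mouth. It is 210 mm deep: not its back but the tray's front panel, against the end face, stops the tray.
- lock_knob (a joint): Height of the lock knob in m: 0 fully down, 0.024 up at its stop. It slides straight up and down with about 4 N of friction and stays where it is left. Under it a steel bolt, 10 mm in diameter, hangs into the bay: its tip is 16 mm above the desk when down, barring the bay, and 40 mm at the stop, clear of the tray. With the tray home the bolt drops in behind the tray's cross wall and locks it.
- knob_grip (a point): Centre of the lock knob, half-way up it; rises with it. The knob is an upright dark cylinder 26 mm in diameter, 30 mm high, on the punch's deck, its axis 60 mm in from the mouth on the bay's centre line. When it is fully down this point is 83 mm above the desk (23 mm above the deck) and the knob's top at 98 mm; at the stop all is 24 mm higher.
- tray_center (a point): Centre of the tray's box, half-way up (17 mm over its underside). Dark-grey plastic chip tray, open on top, about 0.24 kg: box 170 mm long (x), 60 wide (y), 34 high, walls 3 mm. +x is its plain back end, which enters the bay first, -x its front with panel and pull. A cross wall stands 35 to 40 mm in front of this point. Home in the bay: 85 mm in from bay_mouth, x axes alike.
- tray_back (a point): Middle of the outer face of the tray's back end, 17 mm up, 85 mm behind tray_center (+x). At the start 90 to 105 mm of the box at this end sticks out of the desk shelf, and can be held across its 60 mm width; the rest, with the panel and the pull, is under the shelf.
- tray_panel (a point): On the back face of the tray's front panel (the face that meets the punch's end face), in its middle, 26 mm up, 85 mm in front of tray_center (-x). The panel is 8 mm thick, 96 mm wide and 52 mm high, wider and higher than the bay's mouth.
- pull_grip (a point): Middle of the tray's pull: a plain upright rib in the middle of the front panel, 14 mm thick (along the tray's y), 34 mm long (x), 36 mm high, from 8 to 44 mm above the tray's underside. This point is 110 mm in front of tray_center, 26 mm above the underside; axes as the tray's. With the tray home it is 25 mm outside the mouth.
- desk_shelf: White desk shelf at the robot's left, fixed: a board 14 mm thick, underside 66 mm and top 80 mm above the desk, 300 mm wide (its y), 240 mm deep (its x), on two end panels 14 mm thick, with a low back. Origin: middle of its open front edge at desk level; x points in under the shelf. A phone cradle is fixed on it.
- staple_box: Cardboard box of staples, 62 x 95 x 30 mm, lying on top of the desk shelf. Bystander. Origin under its centre.
- calculator: Dark pocket calculator, 75 x 140 x 16 mm, flat on the desk. Bystander. Origin under its centre.
- stapler: Dark stapler, 150 x 36 x 60 mm. Bystander. Origin under its centre.
- tape_roll: Roll of tape lying flat, 100 mm in diameter, 24 mm high. Bystander. Origin under its centre.
- mug: White mug, 80 mm in diameter and 95 mm high with a handle. Bystander. Origin under its centre.
- note_block: Block of note paper, 76 x 76 x 34 mm. Bystander. Origin under its centre.
- pen_pot: Dark pot with pens, 80 mm in diameter, 100 mm high, pens to 155 mm. Bystander. Origin under its centre.

How it is judged:
By the outcome, as a careful person would: the job done as asked, in the order asked, and still so for the second after the job is handed in, with the robot touching nothing.
It also fails if it takes over 64 s, if anything falls off the work surface, if the arm or the gripper's body presses on something with over 40 N, if the wrist force passes 120 N, or if a joint passes its speed limit or range.

ROBOT

A 7-joint arm with a two-finger parallel gripper is mounted at the origin on the work surface. World frame = base frame: x ahead of the robot, y to its left, z up, the work surface at z = 0. Lengths are in m, angles in rad, forces in N, time in s.
With the tool pointing down it reaches from about 0.4 to 0.9 m from the base axis. Payload 5.5 kg.
Tool frame: the origin (TCP) lies at the very end of the fingers, on their centre line; the grasp point (between the pads) lies arm.grip_depth behind it (arm.grip_depth is the distance from the TCP to the grasp point, in m); z points along the fingers, y is the line along which they close (so a half turn about z gives the same grasp; the last joint's range is limited). The gripper opens to 92 mm and grips with 3 to 60 N. Pads are 19 mm wide; open, the fingers measure 130 mm over their backs; the gripper's body (75 mm by 190 mm) begins 47 mm behind the grasp point.
Start: joints at [1.595, 0.501, -0.427, 1.55, 0.221, 1.138, -0.21], TCP at [0.154, -0.632, 0.2] pointing down, gripper open.
Joint ranges: [-2.88, 2.88], [-0.31, 2.03], [-1.54, 1.56], [0.2, 2.42], [-1.41, 4.55], [0.19, 2.02], [-2.57, 2.57]. Speed limits (rad/s): [2.57, 2.57, 3.14, 3.14, 3.14, 3.14, 3.14].

INTERFACE

Orientations are given as a unit quaternion [x, y, z, w].
In Python, from workcell import arm, optics gives the robot as it stands. The module is installed in compiled form; this text tells all that it offers.
- The arm moves only by the shell command python3 -m crank 'ROWS' [FORCE]. ROWS is JSON, a list of rows, each an object with "offset": the shift along the tool's x, y, z in m, a list of three; "twist": the turn, a rotation vector about the tool's x, y, z in degrees, a list of three; "jaw": the finger opening in m, from 0 to 0.0918. In form: [{"offset": [x, y, z], "twist": [wx, wy, wz], "jaw": jaw}, ...]. A call has 1 to 12 rows; each row shifts and turns the commanded pose from where the row before left it, along the tool's axes as they then stand; what a row does not reach is not made up. A row lasts 1/8 s, in which the tool goes at most 62.5 mm and 10.7 degrees, less where a joint would pass 70% of its speed; a pose out of reach is approached as far as the arm can. A call with a gripper value outside its range is refused whole. The fingers move at their own pace and stop on an object; FORCE is the grip in N (left out, the last holds). Time passes only in rows, so rows that do not move let the fingers close. It gives the time, the measured TCP pose, the force, the opening and the grip force at its end, in the units of the state.
- arm.get_state(): the state, without advancing time (a new reading comes with each control period).
- optics.read_camera(name): name is "side" or "top" or "wrist"; returns the picture (420x560x3 uint8, blue, green, red); there is no depth.
- optics.camera_info(name): a dict with "camera_matrix" (3x3 intrinsics, pixels), "k1" (the pictures are not rectified: a ray, as slopes to the right and down, at radius r is drawn at 1 + k1 r^2 times it, then the intrinsics apply), "position" and "attitude" of the camera in the world. Camera axes: x right, y down, z forward; pixel columns grow to the right and rows downward; lengths in m; the calibration is good to about 2 mm. A picture is of the moment at which its call begins: read the wrist's pose just before it. camera_info takes no time and is no camera call; for the wrist camera it gives the pose at the moment of the call.
- arm.hand_in(): hands the job in; it is judged then, once.
The state is a dict: "t": time; "qpos": joint angles; "dq": joint speeds; "joint_efforts": joint torques, N m; "tcp_pos": TCP position; "ee_rot": TCP orientation; "force": force on the tool from outside, world axes, zero at the start; "moment": the same for the moment, N m; "width": finger opening in m; "grip_force": force on a finger pad.
Only numpy, scipy, OpenCV 4.12 (cv2) and the standard library are available. Lean on these libraries where they do the work, as an engineer would, in place of code of your own. Each camera call takes 0.05 s, during which the arm holds its last target. There are 200 camera calls.

## Working session

There is one attempt and no reset: what is moved stays moved. The work goes in short steps, Python scripts to look and compute and a shell command to move; the robot and the scene stay as the last step left them, time stands still between calls to the robot, and variables do not carry over. Pictures are saved under pics/ and viewed, at most 10 in all, crops included, and the job is handed in when it is done.

```bash
mkdir -p pics; python3 - <<'E'
from workcell import arm, optics
import cv2, numpy as np
print(arm.get_state(), arm.grip_depth)
for n in ("top","side"):
    print(optics.camera_info(n)); cv2.imwrite(f"pics/{n}0.png",optics.read_camera(n))
print(optics.camera_info("wrist"))
E
```

```text
{'t': 0.0, 'qpos': array([ 1.59517034,  0.50186416, -0.42679199,  1.55147706,  0.22081042,
        1.13829602, -0.21033184]), 'dq': array([ 2.10775552e-03, -1.20342502e-03,  1.83795809e-05,  8.87315980e-05,
        4.37962022e-04,  1.31742441e-03,  8.10800272e-04]), 'joint_efforts': array([-7.14797843e-04, -5.66595912e+01, -5.81636757e+00, -2.79116786e+01,
       -6.87949802e-02,  3.08413419e-02,  1.60892500e-04]), 'tcp_pos': array([ 0.1535403 , -0.63081215,  0.199057  ]), 'ee_rot': array([ 9.92876254e-01,  1.19145959e-01, -8.87671082e-05, -9.88102643e-04]), 'force': array([-0.05907071, -0.2850303 , -1.03164466]), 'moment': array([ 0.02788591,  0.0329428 , -0.01096561]), 'grip_force': 0.0, 'width': 0.09135227662492282} 0.0188
{'camera_matrix': array([[483.69948577,   0.        , 281.10415088],
       [  0.        , 483.69948577, 212.13112087],
       [  0.        ,   0.        ,   1.        ]]), 'k1': -0.11080963367938278, 'position': array([0.46763207, 0.11480807, 1.08480079]), 'attitude': array([-0.70105537,  0.71208311, -0.03118779,  0.02205299])}
{'camera_matrix': array([[442.45094177,   0.        , 275.21190169],
       [  0.        , 442.45094177, 208.01429493],
       [  0.        ,   0.        ,   1.        ]]), 'k1': -0.12561673779371388, 'position': array([0.23863436, 0.53080349, 0.71321317]), 'attitude': array([-0.30165497,  0.88992919, -0.32433101,  0.10881045])}
{'camera_matrix': array([[371.33923578,   0.        , 276.00958541],
       [  0.        , 371.33923578, 203.96483215],
       [  0.        ,   0.        ,   1.        ]]), 'k1': 0.019245431353408626, 'position': array([ 0.22209562, -0.61411004,  0.38419521]), 'attitude': array([ 0.77963874, -0.61242702, -0.081028  ,  0.10262092])}
```

View pics/top0.png

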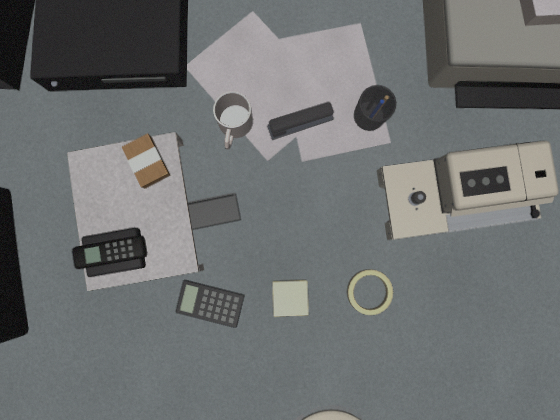

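View pics/side0.png

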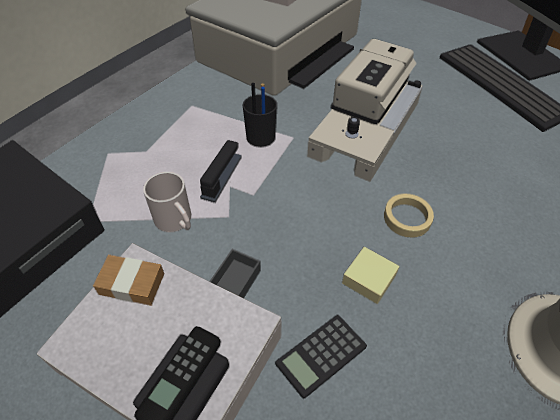

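The top view shows the shelf at left, with the tray sticking out at about (190–240, 197–228). The punch is at right with its mouth edge near x≈387 and the knob at (418,198). The side view confirms this. Next I enlarge both areas.

```bash
cat > h.py <<'E'
import numpy as np, cv2
from scipy.spatial.transform import Rotation as R
from workcell import arm, optics
def ray(info,uv):
    K=np.array(info["camera_matrix"]); k=info["k1"]
    p=cv2.undistortPoints(np.array([[uv]],float),K,np.array([k,0,0,0,0.]))[0,0]
    return R.from_quat(info["attitude"]).apply([p[0],p[1],1.])
def pt(info,uv,z):
    d=ray(info,uv); o=np.array(info["position"]); return o+d*(z-o[2])/d[2]
def proj(info,X):
    c=R.from_quat(info["attitude"]).inv().apply(np.atleast_2d(X)-info["position"])
    return cv2.projectPoints(c,np.zeros(3),np.zeros(3),np.array(info["camera_matrix"]),np.array([info["k1"],0,0,0,0.]))[0][:,0]
E
python3 - <<'E'
import cv2,numpy as np
t=cv2.imread("pics/top0.png")
a=cv2.resize(t[185:240,180:250],None,fx=5.5,fy=5.5,interpolation=cv2.INTER_CUBIC)
b=cv2.resize(t[150:250,375:460],None,fx=4.7,fy=4.7,interpolation=cv2.INTER_CUBIC)
c=np.zeros((600,800,3),np.uint8); c[:a.shape[0],:a.shape[1]]=np.clip(a*2.0,0,255); c[:b.shape[0],400:400+b.shape[1]]=b
cv2.imwrite("pics/crop1.png",c); print(a.shape,b.shape)
E
```

```text
(302, 385, 3) (470, 400, 3)
```

View pics/crop1.png

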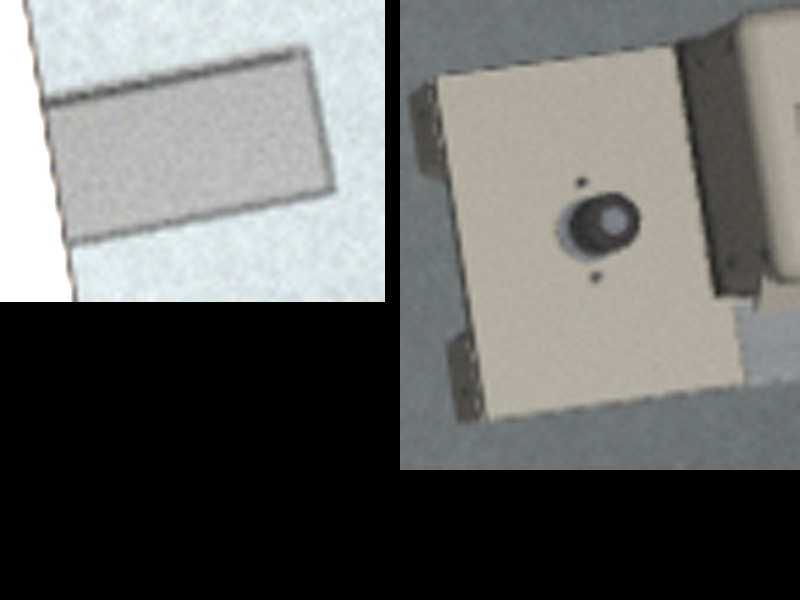

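The crop shows the tray's rim corners at its back end at crop (305,48) and (336,190). The deck corners are at crop (438,76), (488,419), (675,45) and (743,383), and the knob top is at (614,220). I convert these to world positions.

```bash
python3 - <<'E'
from h import *
I=optics.camera_info("top")
A=lambda x,y:((x+.5)/5.5-.5+180,(y+.5)/5.5-.5+185)
B=lambda x,y:((x-400+.5)/4.7-.5+375,(y+.5)/4.7-.5+150)
P=lambda uv,z:pt(I,uv,z)[:2]
np.set_printoptions(precision=4,suppress=True)
a,b,c,d=[P(A(*q),.034) for q in((305,48),(336,190),(45,102),(68,243))]
print("tray",a,b,c,d,"w",np.linalg.norm(a-b))
for u,v in((c,a),(d,b)): w=u-v; print("len",np.linalg.norm(w),"x dir deg",np.degrees(np.arctan2(-w[1],-w[0])))
w=a-b; print("from end",np.degrees(np.arctan2(w[1],w[0]))-90)
e,f,g,h=[P(B(*q),.06) for q in((438,76),(488,419),(675,45),(743,383))]
print("punch",e,f,g,h,"w",np.linalg.norm(e-f))
for u,v in((e,g),(f,h)): w=v-u; print(np.linalg.norm(w),np.degrees(np.arctan2(w[1],w[0])))
w=e-f; print("end",np.degrees(np.arctan2(w[1],w[0]))-90)
m=(e+f)/2; print("mouth",m,"knob top",P(B(614,220),.098), "deck base hole mid",P(B(589,230),.06))
print("tray end mid",(a+b)/2)
# other things
for n,q,z in(("shelf corner",(176,134),.08),("shelf corner2",(198,270),.08),("stapler",(301,120),.05),("penpot",(375,108),.1),("tape",(370,292),.02),("note",(290,298),.034),("mug",(233,112),.095)): print(n,P(q,z))
from scipy.spatial.transform import Rotation
print(R.from_quat(arm.get_state()["ee_rot"]).as_matrix())
E
```

```text
tray [0.5896 0.2006] [0.5329 0.1888] [0.5696 0.3043] [0.5134 0.2952] w 0.057909882487623014
len 0.10560010670351744 x dir deg -79.11437315087174
len 0.10819187606821948 x dir deg -79.65317594979933
from end -78.2588057453438
punch [ 0.6419 -0.12  ] [ 0.4842 -0.1378] [ 0.6555 -0.2321] [ 0.4984 -0.2575] w 0.15868228653253397
0.11294234007112913 -83.06623438123222
0.12052826786182626 -83.23972963739007
end -83.54968970996855
mouth [ 0.563  -0.1289] knob top [ 0.5704 -0.188 ] deck base hole mid [ 0.5699 -0.1878]
tray end mid [0.5612 0.1947]
shelf corner [0.7129 0.3215]
shelf corner2 [0.4258 0.2752]
stapler [0.747 0.054]
penpot [ 0.7582 -0.0993]
tape [ 0.3687 -0.0924]
note [0.3607 0.0844]
mug [0.7541 0.1988]
[[ 0.9716  0.2366 -0.0004]
 [ 0.2366 -0.9716  0.0017]
 [ 0.     -0.0018 -1.    ]]
```

Everything agrees: the punch origin is at (0.563,-0.129) with x direction -83.2°, and the knob is at (0.570,-0.188). The tray's back end is at (0.561,0.195) with heading about -79°. I move above the knob.

```bash
python3 -m crank '[{"offset":[0.042,-0.028,-0.002],"twist":[0,0,0],"jaw":0.0918},{"offset":[0.043,-0.028,-0.002],"twist":[0,0,0],"jaw":0.0918},{"offset":[0.042,-0.028,-0.002],"twist":[0,0,0],"jaw":0.0918},{"offset":[0.043,-0.028,-0.002],"twist":[0,0,0],"jaw":0.0918},{"offset":[0.042,-0.028,-0.002],"twist":[0,0,0],"jaw":0.0918},{"offset":[0.043,-0.027,-0.002],"twist":[0,0,0],"jaw":0.0918},{"offset":[0.042,-0.027,-0.002],"twist":[0,0,0],"jaw":0.0918},{"offset":[0.043,-0.027,-0.002],"twist":[0,0,0],"jaw":0.0918},{"offset":[0.042,-0.027,-0.002],"twist":[0,0,0],"jaw":0.0918},{"offset":[0.043,-0.028,-0.002],"twist":[0,0,0],"jaw":0.0918},{"offset":[0.042,-0.028,0],"twist":[0,0,0],"jaw":0.0918},{"offset":[0.042,-0.027,0],"twist":[0,0,0],"jaw":0.0918}]'
python3 -m crank '[{"offset":[0,0,0],"twist":[0,0,-9],"jaw":0.0918},{"offset":[0,0,0],"twist":[0,0,-9],"jaw":0.09},{"offset":[0,0,0],"twist":[0,0,-9],"jaw":0.08},{"offset":[0,0,0],"twist":[0,0,-9],"jaw":0.07},{"offset":[0,0,0],"twist":[0,0,-9],"jaw":0.06},{"offset":[0,0,0],"twist":[0,0,-9],"jaw":0.06},{"offset":[0,0,0],"twist":[0,0,-9],"jaw":0.06},{"offset":[0,0,0],"twist":[0,0,-9],"jaw":0.06},{"offset":[0,0,0],"twist":[0,0,-9],"jaw":0.06},{"offset":[0,0,0],"twist":[0,0,-2],"jaw":0.06},{"offset":[0,0,0],"twist":[0,0,0],"jaw":0.06},{"offset":[0,0,0],"twist":[0,0,0],"jaw":0.06}]'
cat >> h.py <<'E'
def need(xy,z,yaw_y):
    "offset in tool axes to world (xy,z) and twist z so that tool y heads yaw_y deg"
    s=arm.get_state(); M=R.from_quat(s["ee_rot"]).as_matrix()
    y=np.degrees(np.arctan2(M[1,1],M[0,1]))
    print("t %.2f tcp %s yawy %.2f tilt %.2f %.2f"%(s["t"],np.round(s["tcp_pos"],4),y,*np.degrees(M[:2,2])),"F",np.round(s["force"],1),"w %.4f g %.1f"%(s["width"],s["grip_force"]))
    print("offset",np.round(M.T@(np.r_[xy,z]-s["tcp_pos"]),4),"twist",round(-((yaw_y-y+180)%360-180),2))
E
python3 - <<'E'
from h import *
need((.5702,-.1885),.07,6.8)
I=optics.camera_info("wrist"); cv2.imwrite("pics/w1.png",optics.read_camera("wrist"))
d=np.radians(-83.2); u=np.r_[np.cos(d),np.sin(d)]
k=np.r_[.563,-.129]+.06*u
for z in(.098,.06): print(z,proj(I,np.r_[k,z]))
E
```

```text
t: 1.6
tcp_pos: [0.5707, -0.1883, 0.2198]
ee_rot: [0.993, 0.119, -0.0, -0.0]
force: [-0.2, -0.8, 0.4]
width: 0.0916
grip_force: 0.0
t: 3.1
tcp_pos: [0.57, -0.1895, 0.2201]
ee_rot: [0.665, 0.747, -0.0, -0.0]
force: [1.1, 0.1, -0.2]
width: 0.06
grip_force: 0.0
t 3.10 tcp [ 0.57   -0.1895  0.2201] yawy 6.58 tilt -0.01 -0.00 F [ 1.1  0.1 -0.2] w 0.0600 g 0.0
offset [0.001  0.0004 0.1501] twist -0.22
0.098 [[275.12944904 188.43594591]]
0.06 [[275.21870174 179.59158928]]
```

View pics/w1.png

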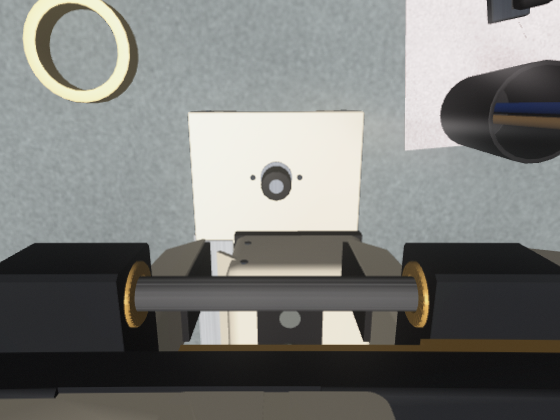

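The wrist view has the knob top at (276,187), against a predicted (275,188), and the deck's front corners at (190,112) and (363,112). I descend and grip the knob.

```bash
python3 - <<'E'
from h import *
I=optics.camera_info("wrist")
a=pt(I,(189.5,111.5),.06);b=pt(I,(363,111.5),.06)
print(a,b,(a+b)/2,np.linalg.norm(a-b),np.degrees(np.arctan2(*(b-a)[1::-1])), pt(I,(276,187),.098))
E
python3 -m crank '[{"offset":[0.001,0,0.03],"twist":[0,0,0],"jaw":0.06},{"offset":[0,0,0.04],"twist":[0,0,0],"jaw":0.06},{"offset":[0,0,0.04],"twist":[0,0,0],"jaw":0.06},{"offset":[0,0,0.03],"twist":[0,0,0],"jaw":0.06},{"offset":[0,0,0.01],"twist":[0,0,0],"jaw":0.06},{"offset":[0,0,0],"twist":[0,0,0],"jaw":0.02},{"offset":[0,0,0],"twist":[0,0,0],"jaw":0.02},{"offset":[0,0,0],"twist":[0,0,0],"jaw":0.02},{"offset":[0,0,0],"twist":[0,0,0],"jaw":0.02},{"offset":[0,0,0],"twist":[0,0,0],"jaw":0.02},{"offset":[0,0,0],"twist":[0,0,0],"jaw":0.02}]' 25
```

```text
[ 0.48636097 -0.13555241  0.06      ] [ 0.64150769 -0.1175564   0.06      ] [ 0.56393433 -0.12655441  0.06      ] 0.15618694279479098 6.6163734158875265 [ 0.57074357 -0.18726424  0.098     ]
t: 4.53
tcp_pos: [0.5699, -0.1889, 0.0705]
ee_rot: [0.665, 0.747, -0.0, 0.0]
force: [-1.7, -0.7, 3.5]
width: 0.0238
grip_force: 25.0
```

```bash
python3 -m crank '[{"offset":[0,0,-0.004],"twist":[0,0,0],"jaw":0.02},{"offset":[0,0,-0.004],"twist":[0,0,0],"jaw":0.02},{"offset":[0,0,-0.004],"twist":[0,0,0],"jaw":0.02},{"offset":[0,0,-0.004],"twist":[0,0,0],"jaw":0.02},{"offset":[0,0,-0.004],"twist":[0,0,0],"jaw":0.02},{"offset":[0,0,-0.003],"twist":[0,0,0],"jaw":0.02},{"offset":[0,0,0],"twist":[0,0,0],"jaw":0.02}]'
python3 -m crank '[{"offset":[0,0,-0.001],"twist":[0,0,0],"jaw":0.02},{"offset":[0,0,-0.001],"twist":[0,0,0],"jaw":0.02},{"offset":[0,0,0],"twist":[0,0,0],"jaw":0.02}]'
```

```text
t: 5.4
tcp_pos: [0.5698, -0.1888, 0.093]
ee_rot: [0.665, 0.747, -0.0, 0.0]
force: [2.0, -1.8, -6.1]
width: 0.0236
grip_force: 25.0
t: 5.78
tcp_pos: [0.5696, -0.1887, 0.0933]
ee_rot: [0.665, 0.747, 0.0, -0.001]
force: [6.2, -3.0, -21.0]
width: 0.0229
grip_force: 25.0
```

```bash
python3 -m crank '[{"offset":[0,0,0],"twist":[0,0,0],"jaw":0.06},{"offset":[0,0,0],"twist":[0,0,0],"jaw":0.06},{"offset":[0,0,0],"twist":[0,0,0],"jaw":0.06},{"offset":[0,0,-0.03],"twist":[0,0,0],"jaw":0.06},{"offset":[0,0,-0.05],"twist":[0,0,0],"jaw":0.0918},{"offset":[0,0,-0.05],"twist":[0,0,0],"jaw":0.0918},{"offset":[0,0,0],"twist":[0,0,0],"jaw":0.0918}]'
python3 - <<'E'
from h import *
d=np.radians(-79.2); u=np.r_[np.cos(d),np.sin(d)]
g=np.r_[.561,.195]-.055*u; print("grip",g)
need(g,.2,10.8)
I=optics.camera_info("wrist"); im=optics.read_camera("wrist")
x=np.r_[.5703,-.188]
for z in(.098,.122): print(z,proj(I,np.r_[x,z]))
c=cv2.resize(im[100:300,180:380],None,fx=2,fy=2); T=optics.read_camera("top")
J=optics.camera_info("top")
for z in(.098,.122): print("top",z,proj(J,np.r_[x,z]))
cv2.imwrite("pics/w2.png",c)
E
```

```text
t: 6.65
tcp_pos: [0.5731, -0.1882, 0.2304]
ee_rot: [0.665, 0.747, 0.002, 0.004]
force: [0.7, 0.3, -0.2]
width: 0.0854
grip_force: 0.0
grip [0.55069403 0.2490258 ]
t 6.65 tcp [ 0.5731 -0.1882  0.2304] yawy 6.71 tilt 0.47 -0.17 F [ 0.7  0.3 -0.2] w 0.0854 g 0.0
offset [0.4369 0.0286 0.0289] twist -4.09
0.098 [[270.52185375 185.77882152]]
0.122 [[270.33338636 192.19543962]]
top 0.098 [[420.1370508  196.44773889]]
top 0.122 [[423.63372233 195.17873844]]
```

View pics/w2.png

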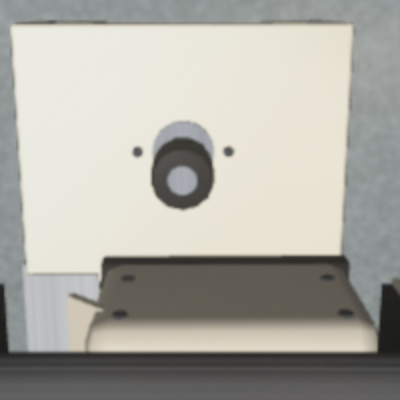

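The knob is up: its top is at full-frame (271,190), matching the raised prediction, and the bare bolt shows under it. Now I move over to the tray.

```bash
python3 -m crank '[{"offset":[0.04,0.0026,0.002],"twist":[0.5,0.2,0],"jaw":0.0918},{"offset":[0.044,0.0030,0.003],"twist":[0,0,0],"jaw":0.0918},{"offset":[0.044,0.0030,0.003],"twist":[0,0,0],"jaw":0.0918},{"offset":[0.044,0.0030,0.003],"twist":[0,0,0],"jaw":0.0918},{"offset":[0.044,0.0030,0.003],"twist":[0,0,0],"jaw":0.0918},{"offset":[0.044,0.0030,0.003],"twist":[0,0,0],"jaw":0.0918},{"offset":[0.044,0.0030,0.003],"twist":[0,0,0],"jaw":0.0918},{"offset":[0.044,0.0030,0.003],"twist":[0,0,0],"jaw":0.0918},{"offset":[0.044,0.0030,0.003],"twist":[0,0,0],"jaw":0.0918},{"offset":[0.04,0.0030,0.003],"twist":[0,0,-4],"jaw":0.0918},{"offset":[0,0,0],"twist":[0,0,0],"jaw":0.0918},{"offset":[0,0,0],"twist":[0,0,0],"jaw":0.0918}]'
python3 - <<'E'
from h import *
need((.5507,.249),.005,10.8)
I=optics.camera_info("wrist"); print(I["position"],I["attitude"]); im=optics.read_camera("wrist")
cv2.imwrite("pics/w3.png",np.clip(im*1.6,0,255).astype(np.uint8))
E
```

```text
t: 8.25
tcp_pos: [0.5481, 0.2431, 0.1959]
ee_rot: [0.638, 0.77, -0.003, -0.005]
force: [-0.4, -0.4, -0.5]
width: 0.0919
grip_force: 0.0
t 8.25 tcp [0.5481 0.2431 0.1959] yawy 10.68 tilt -0.64 0.05 F [-0.4 -0.4 -0.5] w 0.0919 g 0.0
offset [0.0047 0.0057 0.1908] twist -0.12
[0.5381672  0.31196493 0.38108461] [0.98714634 0.09300728 0.00679852 0.12979033]
```

View pics/w3.png

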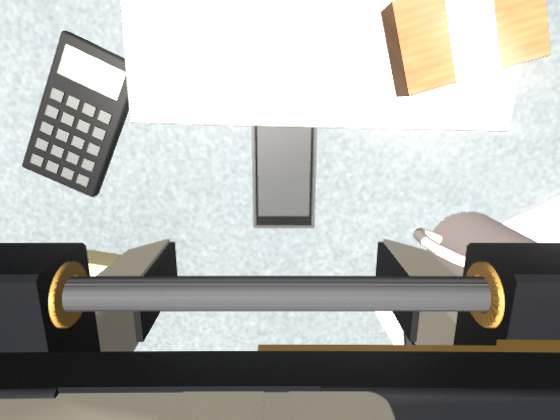

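The wrist view shows the tray's rim from (254,126) and (315,127) at the shelf edge to (252,227) and (315,227) at the back end. The shelf edge is at row 127 and the mug at right is well clear.

```bash
python3 - <<'E'
from h import *
I=optics.camera_info("wrist")
a,b=pt(I,(252.5,227),.034),pt(I,(315,227),.034); c,d=pt(I,(254.5,127),.034),pt(I,(314,127),.034)
print(a,b,c,d,np.linalg.norm(a-b),np.linalg.norm(c-d)); m=(a+b)/2; n=(c+d)/2
print("back",m,"len",np.linalg.norm(n-m),"yaw", np.degrees(np.arctan2(*(m-n)[1::-1])),np.degrees(np.arctan2(*(b-a)[1::-1]))-90)
for q in((131,124),(508,131)): print("shelf",pt(I,q,.08))
E
```

```text
[0.5338103  0.19215482 0.034     ] [0.59420576 0.20367531 0.034     ] [0.519418  0.2876812 0.034    ] [0.57299473 0.2977314  0.034     ] 0.06148441749636851 0.054511213349433256
back [0.56400803 0.19791506 0.034     ] len 0.09644831489067972 yaw -79.36381227521842 -79.20051704670449
shelf [0.42515639 0.27482999 0.08      ]
shelf [0.71889422 0.32420377 0.08      ]
```

```bash
python3 -m crank '[{"offset":[0,0.0055,0],"twist":[-0.65,0,0],"jaw":0.0918},{"offset":[0,0,0.05],"twist":[0,0,0],"jaw":0.0918},{"offset":[0,0,0.05],"twist":[0,0,0],"jaw":0.0918},{"offset":[0,0,0.05],"twist":[0,0,0],"jaw":0.0918},{"offset":[0,0,0.03],"twist":[0,0,0],"jaw":0.0918},{"offset":[0,0,0.009],"twist":[0,0,0],"jaw":0.0918},{"offset":[0,0,0],"twist":[0,0,0],"jaw":0.0918}]'
python3 - <<'E'
from h import *
need((.5536,.2437),.005,10.7)
E
```

```text
t: 9.18
tcp_pos: [0.5551, 0.2455, 0.0085]
ee_rot: [0.639, 0.77, 0.003, -0.001]
force: [0.1, -0.3, 0.0]
width: 0.0921
grip_force: 0.0
t 9.18 tcp [0.5551 0.2455 0.0085] yawy 10.62 tilt 0.13 0.27 F [ 0.1 -0.3  0. ] w 0.0921 g 0.0
offset [-0.0015 -0.0018  0.0035] twist -0.08
```

```bash
python3 -m crank '[{"offset":[-0.002,-0.001,0.002],"twist":[0,0,0],"jaw":0.05},{"offset":[0,0,0],"twist":[0,0,0],"jaw":0.05},{"offset":[0,0,0],"twist":[0,0,0],"jaw":0.05},{"offset":[0,0,0],"twist":[0,0,0],"jaw":0.05},{"offset":[0,0,0],"twist":[0,0,0],"jaw":0.05},{"offset":[0,0,0],"twist":[0,0,0],"jaw":0.05}]' 25
python3 - <<'E'
from h import *
d=np.radians(-83.3); u=np.r_[np.cos(d),np.sin(d)]; m=np.r_[.5635,-.128]
print(m-.15*u, m-.04*u)
need(m-.15*u,.007,6.7)
E
```

```text
t: 9.93
tcp_pos: [0.5539, 0.2439, 0.0062]
ee_rot: [0.638, 0.77, 0.002, -0.001]
force: [0.0, 0.7, -1.0]
width: 0.0504
grip_force: 0.1
[0.54599939 0.0209756 ] [ 0.55883317 -0.08827317]
t 9.93 tcp [0.5539 0.2439 0.0062] yawy 10.69 tilt 0.12 0.26 F [ 0.   0.7 -1. ] w 0.0504 g 0.1
offset [-0.2176 -0.0491 -0.0018] twist 3.99
```

Opening 50 mm with no grip force is not what a 60 mm tray should give, so I look.

```bash
python3 - <<'E'
from h import *
w=optics.read_camera("wrist"); s=optics.read_camera("side")
c=np.zeros((420,800,3),np.uint8); c[:,:420]=np.clip(w[:,70:490]*1.6,0,255); c[:380,420:]=cv2.resize(np.clip(s[200:390,130:320]*1.6,0,255).astype(np.uint8),(380,380))
cv2.imwrite("pics/w4.png",c)
E
```

```text
(no output)
```

View pics/w4.png

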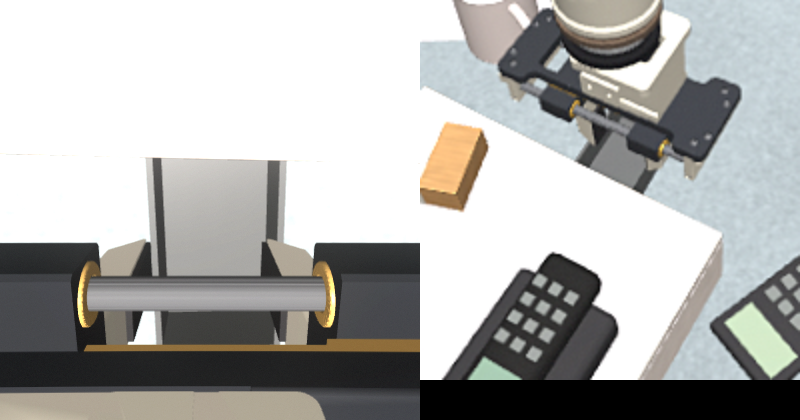

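```bash
python3 - <<'E'
from h import *
s=arm.get_state(); print(s["width"],s["grip_force"],s["force"],s["tcp_pos"])
I=optics.camera_info("wrist"); M=R.from_quat(s["ee_rot"]).as_matrix()
print("row of grasp at z .034/.006; tip cols (crop = minus 70)")
for z in(.006,.034,.06):
  for y in(-.025,.025,-.03,.03): print(z,y,proj(I,s["tcp_pos"]+M@np.r_[0,y,0]+[0,0,z-.006])[0].round(0)-[70,0])
w=optics.read_camera("wrist")
for r in(170,200,230):
  g=w[r,120:400].mean(1).astype(int); e=np.diff(g); i=np.where(abs(e)>6)[0]; print(r,[(int(k+120-70),int(e[k])) for k in i])
for c in (148,285):
  for z in (.034,): print(pt(I,(c+70,165),z), pt(I,(c+70,230),z))
E
```

```text
0.05022012980026567 0.10105358669534326 [-0.10687677 -0.70732236 -0.50740339] [0.55382447 0.2437277  0.00602567]
row of grasp at z .034/.006; tip cols (crop = minus 70)
0.006 -0.025 [157. 241.]
0.006 0.025 [251. 241.]
0.006 -0.03 [147. 241.]
0.006 0.03 [261. 241.]
0.034 -0.025 [149. 262.]
0.034 0.025 [259. 262.]
0.034 -0.03 [138. 262.]
0.034 0.03 [270. 262.]
0.06 -0.025 [140. 290.]
0.06 0.025 [268. 290.]
0.06 -0.03 [127. 290.]
0.06 0.03 [281. 290.]
170 [(144, -10), (145, -20), (146, -10), (151, -15), (152, -37), (153, -24), (160, 17), (161, 39), (162, 18), (266, -20), (267, -36), (278, 19), (279, 30), (280, 10), (285, 18), (286, 27)]
200 [(146, -16), (147, -23), (148, -10), (153, -27), (154, -40), (155, -7), (162, 44), (163, 31), (265, -17), (266, -34), (267, -11), (277, 22), (278, 30), (279, 10), (284, 24), (285, 27)]
230 [(148, -17), (149, -27), (155, -30), (156, -43), (163, 16), (164, 37), (165, 19), (264, -7), (265, -25), (266, -28), (276, 23), (277, 27), (278, 10), (283, 32), (284, 34)]
[0.52215027 0.28332355 0.034     ] [0.52641733 0.25442235 0.034     ]
[0.57952452 0.29412865 0.034     ] [0.58651552 0.265721   0.034     ]
```

The fingers seem to end about 26 mm short of the reported TCP: no tips are visible below, and the knob read narrow. I open and feel downward in small steps.

```bash
python3 -m crank '[{"offset":[0,0.003,0],"twist":[0,0,0],"jaw":0.0918},{"offset":[0,0,0],"twist":[0,0,0],"jaw":0.0918},{"offset":[0,0,0],"twist":[0,0,0],"jaw":0.0918},{"offset":[0,0,0],"twist":[0,0,0],"jaw":0.0918},{"offset":[0,0,0],"twist":[0,0,0],"jaw":0.0918},{"offset":[0,0,0.003],"twist":[0,0,0],"jaw":0.0918},{"offset":[0,0,0],"twist":[0,0,0],"jaw":0.0918}]'
python3 -m crank '[{"offset":[0,0,0.002],"twist":[0,0,0],"jaw":0.0918},{"offset":[0,0,0.0],"twist":[0,0,0],"jaw":0.0918}]'
python3 - <<'E'
from h import *
I=optics.camera_info("wrist"); I3=dict(I,position=np.r_[0.5381672,0.31196493,0.38108461],attitude=np.r_[0.98714634,0.09300728,0.00679852,0.12979033])
im=cv2.imread("pics/w3.png"); im2=optics.read_camera("wrist")
for nm,J,m,rows in(("w3",I3,im,(140,175,210)),("now",I,im2,(170,200,230))):
  for r in rows:
    g=cv2.GaussianBlur(m,(1,5),0)[r,200:380].mean(1); e=np.diff(g); i=np.where(abs(e)>8)[0]; l,q=i[0]+201,i[-1]+200.
    a,b=pt(J,(l,r),.034),pt(J,(q,r),.034); print(nm,r,l,q,a[:2],b[:2],np.linalg.norm(a-b),"mid",((a+b)/2)[:2])
E
```

```text
t: 10.95
tcp_pos: [0.5583, 0.2451, 0.0052]
ee_rot: [0.638, 0.77, 0.004, 0.0]
force: [-4.7, -1.9, 12.7]
width: 0.092
grip_force: 6.3
t: 11.2
tcp_pos: [0.5603, 0.2456, 0.0049]
ee_rot: [0.638, 0.77, 0.005, 0.001]
force: [-4.6, -3.1, 20.7]
width: 0.0918
grip_force: 8.9
w3 140 251 317.0 [0.51758764 0.27618707] [0.57749692 0.28754145] 0.060975761412810255 mid [0.54754228 0.28186426]
w3 175 252 316.0 [0.52403287 0.2440152 ] [0.58356928 0.25536602] 0.06060878801175518 mid [0.55380107 0.24969061]
w3 210 252 315.0 [0.52986098 0.21001091] [0.58994063 0.22153649] 0.06117517820601314 mid [0.5599008 0.2157737]
now 170 241 378.0 [0.53845157 0.28508406] [0.59570387 0.29575972] 0.05823912201412466 mid [0.56707772 0.29042189]
now 200 247 361.0 [0.54312468 0.27259597] [0.59179821 0.28164478] 0.04950750952622243 mid [0.56746145 0.27712038]
now 230 253 365.0 [0.54800737 0.25955697] [0.59688057 0.26861358] 0.04970524034583967 mid [0.57244397 0.26408528]
```

Contact came at TCP z≈5 mm, with an outward pad force and the tray shifted. I take one composite look before acting.

```bash
python3 - <<'E'
from h import *
w=optics.read_camera("wrist"); s=optics.read_camera("side"); t=optics.read_camera("top")
f=lambda a,sz:cv2.resize(np.clip(a*1.5,0,255).astype(np.uint8),sz,interpolation=cv2.INTER_CUBIC)
c=np.zeros((600,800,3),np.uint8)
c[:300,:400]=f(w[100:400,76:476],(400,300)); c[:300,400:]=f(t[150:255,170:310],(400,300)); c[300:,200:600]=f(s[190:310,180:340],(400,300))
cv2.imwrite("pics/w5.png",c)
S=arm.get_state();M=R.from_quat(S["ee_rot"]).as_matrix();I=optics.camera_info("side")
for y in(-.046,.046):
  for b in(0,.028): print(y,b,(proj(I,S["tcp_pos"]+M@np.r_[0,y,-b])[0]-[180,190])*2.5+[200,300])
print(S["force"],S["tcp_pos"],S["width"],S["grip_force"])
E
```

```text
-0.046 0 [379.66432965 549.02846545]
-0.046 0.028 [378.5010647  529.37463888]
0.046 0 [272.16437217 499.43164523]
0.046 0.028 [268.13755689 479.02645011]
[-5.00431022 -2.76625658 19.41886749] [0.56012268 0.24559205 0.00488066] 0.09161249398488665 8.945997969713062
```

View pics/w5.png

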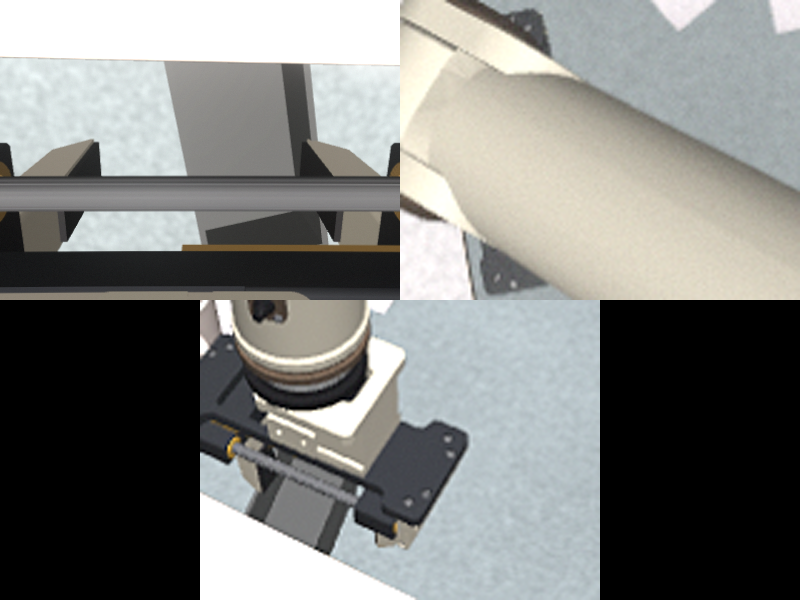

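The right finger is resting on or catching the tray's right wall, and the tray has shifted toward +x. I lift off a little, check, then touch bare desk to find the fingers' real end.

```bash
python3 -m crank '[{"offset":[0,0,-0.006],"twist":[0,0,0],"jaw":0.0918},{"offset":[0,0,-0.004],"twist":[0,0,0],"jaw":0.0918},{"offset":[0,0,0],"twist":[0,0,0],"jaw":0.0918}]'
python3 -m crank '[{"offset":[0,0,-0.05],"twist":[0,0,0],"jaw":0.0918},{"offset":[0,0,-0.05],"twist":[0,0,0],"jaw":0.0918},{"offset":[-0.055,0,0],"twist":[0,0,0],"jaw":0.0918},{"offset":[-0.055,0,0],"twist":[0,0,0],"jaw":0.0918},{"offset":[-0.05,0,0.03],"twist":[0,0,0],"jaw":0.0918},{"offset":[0,0,0.05],"twist":[0,0,0],"jaw":0.0918},{"offset":[0,0,0.02],"twist":[0,0,0],"jaw":0.0918},{"offset":[0,0,0],"twist":[0,0,0],"jaw":0.0918}]'
python3 - <<'E'
from h import *
need((.58,.1),.01,10.7)
t=optics.read_camera("top"); cv2.imwrite("pics/t6.png",t)
I=optics.camera_info("wrist"); print(list(I["position"]),list(I["attitude"])); cv2.imwrite("pics/w6.png",optics.read_camera("wrist"))
E
```

```text
t: 11.78
tcp_pos: [0.5573, 0.2442, 0.0113]
ee_rot: [0.638, 0.77, 0.003, -0.0]
force: [0.5, -0.9, -0.5]
width: 0.092
grip_force: 0.0
t: 12.78
tcp_pos: [0.5851, 0.0884, 0.0094]
ee_rot: [0.637, 0.771, 0.002, -0.002]
force: [-0.4, 0.8, 1.2]
width: 0.0914
grip_force: 0.0
t 12.78 tcp [0.5851 0.0884 0.0094] yawy 10.80 tilt -0.06 0.31 F [-0.4  0.8  1.2] w 0.0914 g 0.0
offset [ 0.0123 -0.0028 -0.0005] twist 0.1
[np.float64(0.5738638523502796), np.float64(0.15694878103026796), np.float64(0.1963064254204938)] [np.float64(0.9872788236110144), np.float64(0.09336517890303656), np.float64(0.013546046350365331), np.float64(0.1279842663999339)]
```

```bash
python3 -m crank '[{"offset":[0,0,0.004],"twist":[0,0,0],"jaw":0.0918},{"offset":[0,0,0.003],"twist":[0,0,0],"jaw":0.0918},{"offset":[0,0,0],"twist":[0,0,0],"jaw":0.0918}]'
python3 -m crank '[{"offset":[0,0,0.003],"twist":[0,0,0],"jaw":0.0918},{"offset":[0,0,0],"twist":[0,0,0],"jaw":0.0918}]'
```

```text
t: 13.25
tcp_pos: [0.5867, 0.0871, 0.0038]
ee_rot: [0.638, 0.77, 0.002, -0.0]
force: [-0.8, -0.3, 0.4]
width: 0.0916
grip_force: 0.0
t: 13.5
tcp_pos: [0.5864, 0.087, 0.0003]
ee_rot: [0.638, 0.77, 0.002, -0.001]
force: [-0.4, 0.7, 0.1]
width: 0.092
grip_force: 0.0
```

View pics/w6.png

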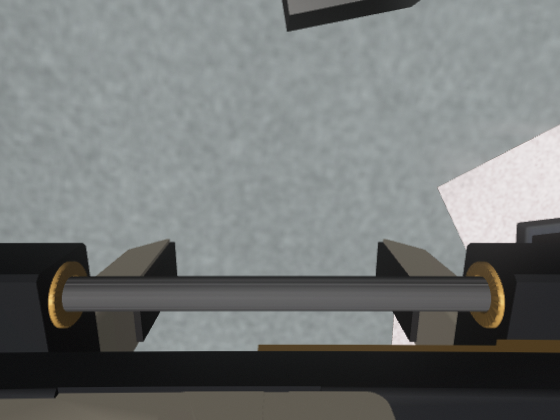

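There is no desk contact at TCP z=0, so the fingers do end short of the reported TCP. I feel further down.

```bash
python3 -m crank '[{"offset":[0,0,0.004],"twist":[0,0,0],"jaw":0.0918},{"offset":[0,0,0.004],"twist":[0,0,0],"jaw":0.0918},{"offset":[0,0,0.004],"twist":[0,0,0],"jaw":0.0918},{"offset":[0,0,0.004],"twist":[0,0,0],"jaw":0.0918},{"offset":[0,0,0],"twist":[0,0,0],"jaw":0.0918}]'
python3 -m crank '[{"offset":[0,0,0.003],"twist":[0,0,0],"jaw":0.0918},{"offset":[0,0,0],"twist":[0,0,0],"jaw":0.0918}]'
python3 -m crank '[{"offset":[0,0,0.003],"twist":[0,0,0],"jaw":0.0918},{"offset":[0,0,0],"twist":[0,0,0],"jaw":0.0918}]'
python3 -m crank '[{"offset":[0,0,0.002],"twist":[0,0,0],"jaw":0.0918},{"offset":[0,0,0],"twist":[0,0,0],"jaw":0.0918}]'
```

```text
t: 14.12
tcp_pos: [0.5863, 0.0872, -0.0159]
ee_rot: [0.638, 0.77, 0.002, -0.001]
force: [0.2, 0.2, -0.2]
width: 0.092
grip_force: 0.0
t: 14.38
tcp_pos: [0.5866, 0.0872, -0.0186]
ee_rot: [0.638, 0.77, 0.002, -0.001]
force: [-0.3, 0.4, 0.8]
width: 0.0918
grip_force: 0.0
t: 14.62
tcp_pos: [0.5865, 0.0871, -0.0216]
ee_rot: [0.638, 0.77, 0.002, -0.001]
force: [0.2, -0.7, -1.0]
width: 0.0918
grip_force: 0.0
t: 14.88
tcp_pos: [0.5866, 0.0872, -0.0236]
ee_rot: [0.638, 0.77, 0.002, -0.001]
force: [-0.9, -0.2, 0.0]
width: 0.092
grip_force: 0.0
```

```bash
python3 -m crank '[{"offset":[0,0,0.002],"twist":[0,0,0],"jaw":0.0918},{"offset":[0,0,0],"twist":[0,0,0],"jaw":0.0918}]'
python3 -m crank '[{"offset":[0,0,0.002],"twist":[0,0,0],"jaw":0.0918},{"offset":[0,0,0],"twist":[0,0,0],"jaw":0.0918}]'
python3 - <<'E'
from h import *
s=arm.get_state(); print(s["force"],s["tcp_pos"])
E
```

```text
t: 15.12
tcp_pos: [0.5865, 0.0873, -0.0256]
ee_rot: [0.638, 0.77, 0.002, -0.001]
force: [0.0, 0.6, 0.8]
width: 0.0917
grip_force: 0.0
t: 15.38
tcp_pos: [0.5868, 0.0873, -0.0262]
ee_rot: [0.638, 0.77, 0.002, -0.0]
force: [-3.3, -1.7, 10.3]
width: 0.0916
grip_force: 5.4
[-3.26858062 -1.71921403 10.29501583] [ 0.58678067  0.08730348 -0.02623859]
```

Contact is at TCP z = −0.026, so the real fingertips sit 26 mm behind the reported TCP. I rise, look down on the tray and measure it by segmentation.

```bash
python3 -m crank '[{"offset":[0,0,-0.06],"twist":[0,0,0],"jaw":0.0918},{"offset":[0,0,-0.06],"twist":[0,0,0],"jaw":0.0918},{"offset":[0.01,0,-0.06],"twist":[0,0,0],"jaw":0.0918},{"offset":[0.05,0,-0.04],"twist":[0,0,0],"jaw":0.0918},{"offset":[0.05,0,0],"twist":[0,0,0],"jaw":0.0918},{"offset":[0.03,0,0],"twist":[0,0,0],"jaw":0.0918},{"offset":[0,0,0],"twist":[0,0,0],"jaw":0.0918},{"offset":[0,0,0],"twist":[0,0,0],"jaw":0.0918}]'
cat > tr.py <<'E'
from h import *
def tray():
    I=optics.camera_info("wrist"); im=optics.read_camera("wrist"); cv2.imwrite("pics/tr.png",im)
    g=cv2.GaussianBlur(im,(3,3),0).astype(int).mean(2); m=((g<95)).astype(np.uint8); m[238:]=0
    n,L,st,ce=cv2.connectedComponentsWithStats(m)
    for i in range(1,n):
        if st[i,4]>1500:
            c=cv2.findContours((L==i).astype(np.uint8),cv2.RETR_EXTERNAL,cv2.CHAIN_APPROX_NONE)[0][0][:,0].astype(float)
            W=np.array([pt(I,q,.034)[:2] for q in c],np.float32); r=cv2.minAreaRect(W*1000)
            print(st[i],[np.round(v,1) for v in r],np.round(cv2.boxPoints(r)).tolist())
    for r in(150,190,220): print(r,g[r,200:420:8].astype(int).tolist())
E
python3 - <<'E'
from tr import *
need((.5625,.24),.2,10.7); tray()
E
```

```text
t: 16.38
tcp_pos: [0.5607, 0.2217, 0.1918]
ee_rot: [0.638, 0.77, 0.002, -0.0]
force: [-0.0, -0.8, 0.1]
width: 0.0919
grip_force: 0.0
t 16.38 tcp [0.5607 0.2217 0.1918] yawy 10.66 tilt 0.11 0.20 F [-0.  -0.8  0.1] w 0.0919 g 0.0
offset [ 0.0177  0.0052 -0.0081] twist -0.04
[   2    0  108  175 7682] [array([362.6, 264.6]), array([132. ,  73.6]), np.float64(75.3)] [[310.0, 210.0], [381.0, 191.0], [415.0, 319.0], [344.0, 338.0]]
150 [156, 156, 156, 150, 151, 149, 150, 153, 155, 98, 111, 109, 108, 107, 106, 106, 85, 134, 156, 156, 155, 149, 156, 154, 158, 155, 152, 157]
190 [150, 149, 152, 153, 151, 153, 145, 154, 147, 152, 87, 104, 102, 102, 102, 101, 101, 46, 145, 149, 152, 153, 149, 157, 154, 156, 156, 157]
220 [150, 151, 156, 151, 150, 148, 149, 155, 151, 149, 153, 157, 150, 156, 151, 147, 157, 158, 148, 154, 159, 150, 154, 158, 150, 152, 147, 174]
```

```bash
sed -i 's/g<95/g<128/' tr.py; python3 - <<'E'
from tr import *
tray()
E
```

```text
[   0    0  110  176 9067] [array([362.5, 264.3]), array([132.7,  75.2]), np.float64(75.3)] [[309.0, 210.0], [382.0, 191.0], [416.0, 319.0], [343.0, 338.0]]
[ 260   95   83  118 7369] [array([581.2, 254.2]), array([ 60.1, 110.6]), np.float64(21.0)] [[533.0, 295.0], [573.0, 192.0], [629.0, 213.0], [589.0, 317.0]]
[ 426  190  100   48 2418] [array([753.8, 223.3]), array([44.7, 88.2]), np.float64(76.4)] [[706.0, 212.0], [791.0, 191.0], [802.0, 235.0], [716.0, 255.0]]
150 [155, 157, 155, 151, 152, 148, 150, 154, 155, 98, 111, 109, 108, 107, 107, 106, 85, 134, 156, 155, 154, 148, 155, 155, 157, 155, 151, 157]
190 [150, 151, 150, 154, 150, 153, 144, 155, 149, 150, 87, 104, 103, 103, 101, 101, 101, 46, 147, 149, 152, 153, 150, 156, 152, 155, 156, 155]
220 [150, 151, 156, 152, 150, 149, 150, 155, 151, 149, 153, 158, 150, 155, 151, 148, 157, 156, 148, 157, 157, 150, 154, 157, 148, 151, 148, 163]
```

The tray segments cleanly at 60.1 mm wide, with its back end at (0.601,0.2025) and heading −69°. I realign and descend with the 26 mm correction.

```bash
python3 -m crank '[{"offset":[0.011,0.029,0],"twist":[0,0,0],"jaw":0.0918},{"offset":[0,0,0],"twist":[0,0,-5.3],"jaw":0.0918},{"offset":[0,0,0],"twist":[0,0,-5],"jaw":0.0918},{"offset":[0,0,0.05],"twist":[0,0,0],"jaw":0.0918},{"offset":[0,0,0.05],"twist":[0,0,0],"jaw":0.0918},{"offset":[0,0,0],"twist":[0,0,0],"jaw":0.0918}]'
python3 - <<'E'
from h import *
need((.5874,.238),-.018,21)
E
```

```text
t: 17.23
tcp_pos: [0.5848, 0.2357, 0.0882]
ee_rot: [0.567, 0.823, -0.001, -0.002]
force: [-0.1, -0.5, 1.1]
width: 0.0915
grip_force: 0.0
t 17.23 tcp [0.5848 0.2357 0.0882] yawy 20.87 tilt -0.31 0.05 F [-0.1 -0.5  1.1] w 0.0915 g 0.0
offset [0.0009 0.0038 0.1062] twist -0.13
```

```bash
python3 -m crank '[{"offset":[0.001,0.003,0.035],"twist":[-0.3,0,0],"jaw":0.0918},{"offset":[0,0,0.035],"twist":[0,0,0],"jaw":0.0918},{"offset":[0,0,0.025],"twist":[0,0,0],"jaw":0.0918},{"offset":[0,0,0.011],"twist":[0,0,0],"jaw":0.0918},{"offset":[0,0,0],"twist":[0,0,0],"jaw":0.0918}]'
python3 -m crank '[{"offset":[0,0,0],"twist":[0,0,0],"jaw":0.05},{"offset":[0,0,0],"twist":[0,0,0],"jaw":0.05},{"offset":[0,0,0],"twist":[0,0,0],"jaw":0.05},{"offset":[0,0,0],"twist":[0,0,0],"jaw":0.05},{"offset":[0,0,0],"twist":[0,0,0],"jaw":0.05}]' 25
python3 - <<'E'
from h import *
d=np.radians(-83.3); u=np.r_[np.cos(d),np.sin(d)]; m=np.r_[.5637,-.1275]
print(m-.15*u)
need(m-.15*u,-.018,6.7)
E
```

```text
t: 17.85
tcp_pos: [0.5904, 0.242, -0.0134]
ee_rot: [0.567, 0.824, 0.005, 0.001]
force: [0.1, -0.2, 0.3]
width: 0.0921
grip_force: 0.0
t: 18.48
tcp_pos: [0.5899, 0.2416, -0.0134]
ee_rot: [0.566, 0.824, 0.004, 0.001]
force: [-3.1, -2.2, 5.3]
width: 0.0598
grip_force: 25.0
[0.54619939 0.0214756 ]
t 18.48 tcp [ 0.5899  0.2416 -0.0134] yawy 21.00 tilt 0.38 0.32 F [-3.1 -2.2  5.3] w 0.0598 g 25.0
offset [-0.1899 -0.1197  0.0031] twist 14.3
```

Firm grip: 59.8 mm at 25 N. I slide the tray out toward the bay line.

```bash
python3 -m crank '[{"offset":[-0.01,-0.006,0],"twist":[0,0,0],"jaw":0.05},{"offset":[-0.02,-0.012,0],"twist":[0,0,0],"jaw":0.05},{"offset":[-0.02,-0.013,0],"twist":[0,0,0],"jaw":0.05},{"offset":[-0.02,-0.013,0],"twist":[0,0,0],"jaw":0.05},{"offset":[-0.02,-0.013,0],"twist":[0,0,0],"jaw":0.05},{"offset":[-0.02,-0.013,0],"twist":[0,0,0],"jaw":0.05},{"offset":[-0.02,-0.013,0],"twist":[0,0,0],"jaw":0.05},{"offset":[-0.02,-0.013,0],"twist":[0,0,0],"jaw":0.05},{"offset":[-0.02,-0.012,0],"twist":[0,0,0],"jaw":0.05},{"offset":[-0.02,-0.012,0],"twist":[0,0,0],"jaw":0.05},{"offset":[0,0,0],"twist":[0,0,0],"jaw":0.05}]'
python3 -m crank '[{"offset":[0,0,0],"twist":[0,0,5],"jaw":0.05},{"offset":[0,0,0],"twist":[0,0,5],"jaw":0.05},{"offset":[0,0,0],"twist":[0,0,4.3],"jaw":0.05},{"offset":[0,0,0],"twist":[0,0,0],"jaw":0.05},{"offset":[0,0,0],"twist":[0,0,0],"jaw":0.05}]'
python3 - <<'E'
from h import *
d=np.radians(-83.3); u=np.r_[np.cos(d),np.sin(d)]; m=np.r_[.5637,-.1275]
need(m-.15*u,-.0134,6.7); need(m-.025*u,-.0134,6.7)
t=optics.read_camera("wrist"); I=optics.camera_info("wrist")
g=t.astype(int).mean(2)
for r in(60,120,180): 
  e=np.diff(g[r,150:400]); print(r,[(int(k+150),int(e[k])) for k in np.where(abs(e)>10)[0]])
cv2.imwrite("pics/w7.png",t)
E
```

```text
t: 19.85
tcp_pos: [0.5484, 0.0209, -0.0136]
ee_rot: [0.567, 0.823, 0.006, 0.003]
force: [-0.5, 0.2, 11.5]
width: 0.0603
grip_force: 24.9
t: 20.48
tcp_pos: [0.548, 0.0222, -0.0136]
ee_rot: [0.665, 0.747, 0.006, 0.002]
force: [-2.7, 1.5, 13.2]
width: 0.0596
grip_force: 24.8
t 20.48 tcp [ 0.548   0.0222 -0.0136] yawy 6.64 tilt 0.62 0.42 F [-2.7  1.5 13.2] w 0.0596 g 24.8
offset [-0.0005 -0.0018 -0.0003] twist -0.06
t 20.48 tcp [ 0.548   0.0222 -0.0136] yawy 6.64 tilt 0.62 0.42 F [-2.7  1.5 13.2] w 0.0596 g 24.8
offset [-0.1255 -0.0017 -0.001 ] twist -0.06
60 [(185, -12), (358, 35)]
120 [(189, -16), (197, -51), (198, -56), (210, 21), (211, 67), (212, 26), (333, -30), (334, -32), (347, 29), (348, 28), (355, 18), (356, 29)]
180 [(193, -18), (194, -23), (201, -38), (202, -52), (203, -11), (214, 44), (215, 45), (216, 12), (331, -17), (332, -40), (333, -21), (345, 39), (346, 30), (353, 34), (354, 24)]
```

```bash
python3 -m crank '[{"offset":[0,-0.0015,-0.001],"twist":[0.5,-0.4,0],"jaw":0.05},{"offset":[-0.015,0,0],"twist":[0,0,0],"jaw":0.05},{"offset":[-0.02,0,0],"twist":[0,0,0],"jaw":0.05},{"offset":[-0.02,0,0],"twist":[0,0,0],"jaw":0.05},{"offset":[-0.02,0,0],"twist":[0,0,0],"jaw":0.05},{"offset":[-0.015,0,0],"twist":[0,0,0],"jaw":0.05},{"offset":[0,0,0],"twist":[0,0,0],"jaw":0.05}]'
python3 - <<'E'
from h import *
d=np.radians(-83.3); u=np.r_[np.cos(d),np.sin(d)]; m=np.r_[.5637,-.1275]
need(m-.018*u,-.014,6.7)
E
```

```text
t: 21.4
tcp_pos: [0.5563, -0.0685, -0.0134]
ee_rot: [0.665, 0.747, 0.0, 0.001]
force: [0.3, 2.1, 8.1]
width: 0.06
grip_force: 25.0
t 21.40 tcp [ 0.5563 -0.0685 -0.0134] yawy 6.68 tilt 0.09 -0.04 F [0.3 2.1 8.1] w 0.0600 g 25.0
offset [-0.0414  0.0005  0.0006] twist -0.02
```

```bash
python3 -m crank '[{"offset":[-0.01,0,0],"twist":[0,0,0],"jaw":0.05},{"offset":[-0.01,0,0],"twist":[0,0,0],"jaw":0.05},{"offset":[-0.008,0,0],"twist":[0,0,0],"jaw":0.05},{"offset":[-0.008,0,0],"twist":[0,0,0],"jaw":0.05},{"offset":[-0.006,0,0],"twist":[0,0,0],"jaw":0.05},{"offset":[0,0,0],"twist":[0,0,0],"jaw":0.05}]'
python3 - <<'E'
from h import *
d=np.radians(-83.3); u=np.r_[np.cos(d),np.sin(d)]; m=np.r_[.5637,-.1275]
need(m-.018*u,-.014,6.7)
cv2.imwrite("pics/t8.png",optics.read_camera("top"))
t=optics.read_camera("wrist"); cv2.imwrite("pics/w8.png",t); g=t.astype(int).mean(2)
for r in(60,120,180): 
  e=np.diff(g[r,150:400]); print(r,[(int(k+150),int(e[k])) for k in np.where(abs(e)>10)[0]])
E
```

```text
t: 22.15
tcp_pos: [0.5608, -0.1081, -0.0134]
ee_rot: [0.664, 0.748, 0.001, 0.0]
force: [-0.9, 4.4, 8.8]
width: 0.06
grip_force: 25.0
t 22.15 tcp [ 0.5608 -0.1081 -0.0134] yawy 6.78 tilt 0.06 0.06 F [-0.9  4.4  8.8] w 0.0600 g 25.0
offset [-0.0016  0.0006  0.0006] twist 0.08
60 [(183, -16), (357, 19), (358, 32)]
120 [(188, -14), (196, -48), (197, -57), (210, 65), (211, 42), (332, -13), (333, -37), (334, -19), (346, 19), (347, 32), (348, 11), (355, 25), (356, 18)]
180 [(192, -12), (193, -22), (194, -12), (200, -20), (201, -48), (202, -31), (214, 63), (215, 37), (331, -24), (332, -46), (344, 17), (345, 37), (346, 22), (352, 17), (353, 34), (354, 18)]
```

The tray entered freely. I release, lift, and move over to the pull.

```bash
python3 -m crank '[{"offset":[0,0,0],"twist":[0,0,0],"jaw":0.085},{"offset":[0,0,0],"twist":[0,0,0],"jaw":0.085},{"offset":[0,0,0],"twist":[0,0,0],"jaw":0.085},{"offset":[0,0,-0.04],"twist":[0,0,0],"jaw":0.085},{"offset":[0,0,-0.05],"twist":[0,0,0],"jaw":0.085},{"offset":[0.05,0,-0.02],"twist":[0,0,0],"jaw":0.07},{"offset":[0.055,0,0],"twist":[0,0,0],"jaw":0.06},{"offset":[0.048,0,0],"twist":[0,0,0],"jaw":0.05},{"offset":[0,0,0],"twist":[0,0,0],"jaw":0.05},{"offset":[0,0,0],"twist":[0,0,0],"jaw":0.05}]'
python3 - <<'E'
from h import *
d=np.radians(-83.3); u=np.r_[np.cos(d),np.sin(d)]
p=np.r_[.5608,-.1081]-.153*u; print(p); need(p,-.017,6.7)
t=optics.read_camera("wrist"); cv2.imwrite("pics/w9.png",t); I=optics.camera_info("wrist")
for q in(p,): print(proj(I,np.r_[q,.044]))
c=cv2.resize(np.clip(t[20:320,126:426]*1.5,0,255).astype(np.uint8),(600,600)); cv2.imwrite("pics/w9c.png",c)
E
```

```text
t: 23.5
tcp_pos: [0.5422, 0.0414, 0.0953]
ee_rot: [0.665, 0.747, -0.001, 0.0]
force: [-0.4, -0.5, -0.7]
width: 0.05
grip_force: 0.0
[0.54294938 0.04385511]
t 23.50 tcp [0.5422 0.0414 0.0953] yawy 6.68 tilt -0.08 -0.15 F [-0.4 -0.5 -0.7] w 0.0500 g 0.0
offset [0.0026 0.0012 0.1123] twist -0.02
[[276.07065282 208.68701911]]
```

View pics/w9c.png

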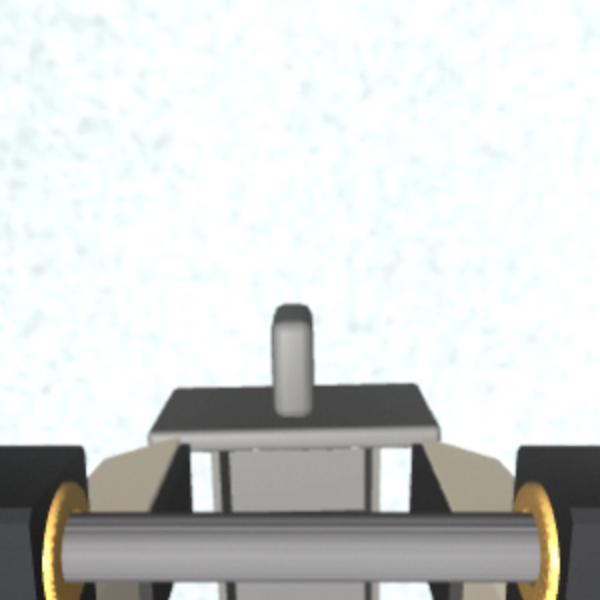

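The pull's top runs from crop (293,320) to (293,415), so its centre is near full-frame (272.5,204), close to the prediction of (276,209).

```bash
python3 - <<'E'
from h import *
I=optics.camera_info("wrist"); p=pt(I,(272.5,203.7),.044)[:2]; print(p)
a,b=pt(I,(201.5,239),.052),pt(I,(345,239),.052); print("panel w",np.linalg.norm(a-b),(a+b)/2,np.degrees(np.arctan2(*(b-a)[1::-1])))
need(p,-.017,6.7)
E
```

```text
[0.54022093 0.04697738]
panel w 0.09364989513441069 [0.54321999 0.02548092 0.052     ] 6.626781235183724
t 23.55 tcp [0.5424 0.0407 0.0952] yawy 6.58 tilt -0.08 -0.15 F [0.4 0.5 0.4] w 0.0503 g 0.0
offset [ 0.0068 -0.0012  0.1122] twist -0.12
```

```bash
python3 -m crank '[{"offset":[0.005,-0.001,0],"twist":[0,0,0],"jaw":0.05},{"offset":[0,0,0.04],"twist":[0,0,0],"jaw":0.05},{"offset":[0,0,0.04],"twist":[0,0,0],"jaw":0.05},{"offset":[0,0,0.03],"twist":[0,0,0],"jaw":0.05},{"offset":[0,0,0],"twist":[0,0,0],"jaw":0.005},{"offset":[0,0,0],"twist":[0,0,0],"jaw":0.005},{"offset":[0,0,0],"twist":[0,0,0],"jaw":0.005},{"offset":[0,0,0],"twist":[0,0,0],"jaw":0.005},{"offset":[0,0,0],"twist":[0,0,0],"jaw":0.005},{"offset":[0,0,0],"twist":[0,0,0],"jaw":0.005}]' 40
python3 - <<'E'
from h import *
d=np.radians(-83.3); u=np.r_[np.cos(d),np.sin(d)]; m=np.r_[.5637,-.1275]
need(m-.025*u,-.015,6.7)
E
```

```text
t: 24.8
tcp_pos: [0.5412, 0.047, -0.0135]
ee_rot: [0.665, 0.747, -0.001, 0.001]
force: [-1.9, 0.3, 5.8]
width: 0.0134
grip_force: 40.0
t 24.80 tcp [ 0.5412  0.047  -0.0135] yawy 6.68 tilt 0.02 -0.13 F [-1.9  0.3  5.8] w 0.0134 g 40.0
offset [-0.1509  0.0021  0.0019] twist -0.02
```

```bash
python3 -m crank '[{"offset":[-0.01,0.0005,0],"twist":[0,0,0],"jaw":0.005},{"offset":[-0.012,0.0005,0],"twist":[0,0,0],"jaw":0.005},{"offset":[-0.012,0,0],"twist":[0,0,0],"jaw":0.005},{"offset":[-0.012,0,0],"twist":[0,0,0],"jaw":0.005},{"offset":[-0.012,0,0],"twist":[0,0,0],"jaw":0.005},{"offset":[0,0,0],"twist":[0,0,0],"jaw":0.005}]'
python3 -m crank '[{"offset":[-0.012,0,0],"twist":[0,0,0],"jaw":0.005},{"offset":[-0.012,0,0],"twist":[0,0,0],"jaw":0.005},{"offset":[-0.012,0,0],"twist":[0,0,0],"jaw":0.005},{"offset":[-0.012,0,0],"twist":[0,0,0],"jaw":0.005},{"offset":[-0.012,0,0],"twist":[0,0,0],"jaw":0.005},{"offset":[-0.012,0,0],"twist":[0,0,0],"jaw":0.005},{"offset":[0,0,0],"twist":[0,0,0],"jaw":0.005}]'
python3 - <<'E'
from h import *
d=np.radians(-83.3); u=np.r_[np.cos(d),np.sin(d)]; m=np.r_[.5637,-.1275]
need(m-.025*u,-.015,6.7)
E
```

```text
t: 25.55
tcp_pos: [0.5498, -0.0108, -0.0134]
ee_rot: [0.665, 0.747, 0.0, 0.001]
force: [0.1, 1.6, 6.3]
width: 0.0137
grip_force: 40.0
t: 26.42
tcp_pos: [0.558, -0.0827, -0.0134]
ee_rot: [0.665, 0.747, -0.0, 0.001]
force: [1.1, 1.0, 5.0]
width: 0.0135
grip_force: 40.0
t 26.43 tcp [ 0.558  -0.0827 -0.0134] yawy 6.64 tilt 0.07 -0.08 F [1.1 1.  5. ] w 0.0135 g 40.0
offset [-0.0202  0.0005  0.0016] twist -0.06
```

Sliding freely, with about 20 mm to go. I creep until contact.

```bash
python3 -m crank '[{"offset":[-0.006,0,0],"twist":[0,0,0],"jaw":0.005},{"offset":[-0.006,0,0],"twist":[0,0,0],"jaw":0.005},{"offset":[-0.004,0,0],"twist":[0,0,0],"jaw":0.005},{"offset":[0,0,0],"twist":[0,0,0],"jaw":0.005}]'
python3 -m crank '[{"offset":[-0.002,0,0],"twist":[0,0,0],"jaw":0.005},{"offset":[-0.002,0,0],"twist":[0,0,0],"jaw":0.005},{"offset":[0,0,0],"twist":[0,0,0],"jaw":0.005}]'
python3 -m crank '[{"offset":[-0.002,0,0],"twist":[0,0,0],"jaw":0.005},{"offset":[0,0,0],"twist":[0,0,0],"jaw":0.005}]'
```

```text
t: 26.92
tcp_pos: [0.5596, -0.097, -0.0134]
ee_rot: [0.664, 0.747, 0.0, 0.0]
force: [-0.4, 4.6, 6.6]
width: 0.0137
grip_force: 40.0
t: 27.3
tcp_pos: [0.5599, -0.1004, -0.0134]
ee_rot: [0.664, 0.748, 0.0, 0.0]
force: [0.3, 5.8, 7.0]
width: 0.0136
grip_force: 40.0
t: 27.55
tcp_pos: [0.56, -0.101, -0.0134]
ee_rot: [0.664, 0.748, 0.001, -0.0]
force: [-1.2, 8.2, 7.8]
width: 0.0138
grip_force: 40.0
```

```bash
python3 -m crank '[{"offset":[-0.002,0,0],"twist":[0,0,0],"jaw":0.005},{"offset":[0,0,0],"twist":[0,0,0],"jaw":0.005}]'
python3 -m crank '[{"offset":[-0.002,0,0],"twist":[0,0,0],"jaw":0.005},{"offset":[0,0,0],"twist":[0,0,0],"jaw":0.005}]'
python3 -m crank '[{"offset":[-0.002,0,0],"twist":[0,0,0],"jaw":0.005},{"offset":[0,0,0],"twist":[0,0,0],"jaw":0.005}]'
```

```text
t: 27.8
tcp_pos: [0.5599, -0.1009, -0.0134]
ee_rot: [0.663, 0.748, 0.002, -0.001]
force: [-1.6, 11.2, 7.2]
width: 0.0136
grip_force: 40.0
t: 28.05
tcp_pos: [0.56, -0.1009, -0.0134]
ee_rot: [0.663, 0.749, 0.002, -0.002]
force: [-3.5, 15.1, 7.5]
width: 0.014
grip_force: 40.0
t: 28.3
tcp_pos: [0.5599, -0.1009, -0.0134]
ee_rot: [0.663, 0.749, 0.003, -0.003]
force: [-3.9, 17.9, 8.3]
width: 0.0138
grip_force: 40.0
```

Firm stop at the home position, with force building and no motion. I release, rise and check the seating numerically.

```bash
python3 -m crank '[{"offset":[0.006,0,0],"twist":[0,0,0],"jaw":0.04},{"offset":[0,0,0],"twist":[0,0,0],"jaw":0.05},{"offset":[0,0,0],"twist":[0,0,0],"jaw":0.05},{"offset":[0,0,-0.04],"twist":[0,0,0],"jaw":0.05},{"offset":[0,0,-0.06],"twist":[0,0,0],"jaw":0.05},{"offset":[0,0,-0.06],"twist":[0,0,0],"jaw":0.06},{"offset":[0,0,-0.02],"twist":[0,0,0],"jaw":0.06},{"offset":[0,0,0],"twist":[0,0,0],"jaw":0.06}]'
python3 - <<'E'
from h import *
need((.5705,-.1878),.04,6.7)
I=optics.camera_info("wrist"); im=optics.read_camera("wrist"); cv2.imwrite("pics/w10.png",im)
d=np.radians(-83.4); u=np.r_[np.cos(d),np.sin(d)]; m=np.r_[.5637,-.1272]
print("pred pull top, outer end, panel outer edge, deck edge:",*[proj(I,np.r_[m-a*u,z]).round(1) for a,z in((.025,.044),(.042,.044),(.008,.052),(0,.06))])
g=im.astype(int).mean(2)
for c in(225,250,274,300,325): print(c,g[130:240:3,c].astype(int).tolist())
E
```

```text
t: 29.3
tcp_pos: [0.5603, -0.1047, 0.1669]
ee_rot: [0.665, 0.747, -0.001, 0.002]
force: [0.1, -1.3, -1.6]
width: 0.0601
grip_force: 0.0
t 29.30 tcp [ 0.5603 -0.1047  0.1669] yawy 6.59 tilt 0.09 -0.19 F [ 0.1 -1.3 -1.6] w 0.0601 g 0.0
offset [-0.0832  0.0004  0.1272] twist -0.11
pred pull top, outer end, panel outer edge, deck edge: [[275.6 186.1]] [[275.6 166.2]] [[275.6 208. ]] [[275.6 220. ]]
225 [162, 164, 163, 154, 157, 159, 155, 153, 158, 156, 158, 160, 158, 162, 170, 162, 163, 160, 159, 161, 162, 163, 132, 59, 54, 54, 97, 122, 100, 100, 210, 234, 233, 234, 234, 234, 234]
250 [159, 159, 154, 155, 156, 159, 164, 160, 156, 157, 156, 159, 159, 158, 161, 155, 157, 159, 156, 158, 161, 121, 53, 54, 55, 55, 100, 123, 100, 100, 214, 234, 233, 234, 234, 234, 233]
274 [154, 154, 159, 155, 154, 154, 151, 149, 156, 160, 76, 51, 81, 115, 121, 119, 116, 115, 113, 113, 111, 109, 107, 107, 88, 55, 103, 121, 99, 102, 217, 233, 233, 233, 233, 234, 233]
300 [160, 160, 159, 156, 153, 153, 153, 165, 169, 157, 158, 162, 160, 159, 160, 164, 161, 161, 158, 162, 160, 115, 52, 54, 55, 55, 104, 117, 99, 104, 220, 233, 233, 233, 233, 233, 233]
325 [163, 160, 162, 158, 158, 158, 160, 160, 164, 162, 158, 164, 161, 151, 155, 159, 159, 162, 171, 167, 161, 137, 52, 53, 53, 56, 102, 112, 98, 104, 220, 233, 232, 233, 232, 233, 233]
```

Seating confirmed: the panel's outer edge is at row 208 and the deck edge at row 220, both within 1 px of the home prediction, with no gap. I now push the knob down with closed fingers.

```bash
python3 -m crank '[{"offset":[-0.04,0,0],"twist":[0,0,0],"jaw":0},{"offset":[-0.043,0,0],"twist":[0,0,0],"jaw":0},{"offset":[0,0,0.03],"twist":[0,0,0],"jaw":0},{"offset":[0,0,0.02],"twist":[0,0,0],"jaw":0},{"offset":[0,0,0.01],"twist":[0,0,0],"jaw":0},{"offset":[0,0,0],"twist":[0,0,0],"jaw":0}]' 10
python3 - <<'E'
from h import *
need((.5705,-.1878),.072,6.7)
E
```

```text
t: 30.1
tcp_pos: [0.5685, -0.1849, 0.1048]
ee_rot: [0.664, 0.748, -0.001, -0.001]
force: [-0.1, 0.1, -0.3]
width: 0.0043
grip_force: 0.0
t 30.10 tcp [ 0.5685 -0.1849  0.1048] yawy 6.78 tilt -0.15 -0.02 F [-0.1  0.1 -0.3] w 0.0043 g 0.0
offset [-0.0031  0.0018  0.0328] twist 0.08
```

```bash
python3 -m crank '[{"offset":[-0.003,0.002,0.004],"twist":[0,0,0],"jaw":0},{"offset":[0,0,0.004],"twist":[0,0,0],"jaw":0},{"offset":[0,0,0.004],"twist":[0,0,0],"jaw":0},{"offset":[0,0,0.004],"twist":[0,0,0],"jaw":0},{"offset":[0,0,0],"twist":[0,0,0],"jaw":0}]'
python3 -m crank '[{"offset":[0,0,0.004],"twist":[0,0,0],"jaw":0},{"offset":[0,0,0.004],"twist":[0,0,0],"jaw":0},{"offset":[0,0,0.004],"twist":[0,0,0],"jaw":0},{"offset":[0,0,0.003],"twist":[0,0,0],"jaw":0},{"offset":[0,0,0],"twist":[0,0,0],"jaw":0}]'
```

```text
t: 30.72
tcp_pos: [0.5716, -0.1889, 0.0898]
ee_rot: [0.665, 0.747, -0.001, 0.0]
force: [0.9, 0.4, 1.4]
width: 0.0002
grip_force: 0.4
t: 31.35
tcp_pos: [0.5711, -0.1887, 0.0743]
ee_rot: [0.665, 0.747, -0.001, -0.0]
force: [-0.9, -0.7, 0.6]
width: 0.0001
grip_force: 0.2
```

```bash
python3 -m crank '[{"offset":[0,0,0.002],"twist":[0,0,0],"jaw":0},{"offset":[0,0,0],"twist":[0,0,0],"jaw":0}]'
python3 -m crank '[{"offset":[0,0,0.002],"twist":[0,0,0],"jaw":0},{"offset":[0,0,0],"twist":[0,0,0],"jaw":0}]'
python3 -m crank '[{"offset":[0,0,0.001],"twist":[0,0,0],"jaw":0},{"offset":[0,0,0],"twist":[0,0,0],"jaw":0}]'
```

```text
t: 31.6
tcp_pos: [0.5711, -0.1887, 0.0726]
ee_rot: [0.665, 0.747, -0.001, -0.0]
force: [0.7, 0.2, 1.1]
width: 0.0006
grip_force: 0.4
t: 31.85
tcp_pos: [0.5712, -0.1888, 0.0717]
ee_rot: [0.665, 0.747, -0.001, 0.0]
force: [-2.4, 0.3, 9.2]
width: 0.0003
grip_force: 4.6
t: 32.1
tcp_pos: [0.5713, -0.1887, 0.0716]
ee_rot: [0.665, 0.747, -0.001, 0.0]
force: [-5.0, 0.9, 15.8]
width: 0.0004
grip_force: 7.9
```

Stopped firmly at tip height 97.6 mm, and the knob's down height is 98. I lift away and verify numerically.

```bash
python3 -m crank '[{"offset":[0,0,-0.02],"twist":[0,0,0],"jaw":0},{"offset":[0,0,-0.05],"twist":[0,0,0],"jaw":0},{"offset":[0,0,-0.05],"twist":[0,0,0],"jaw":0.02},{"offset":[0,0,-0.03],"twist":[0,0,0],"jaw":0.06},{"offset":[0,0,0],"twist":[0,0,0],"jaw":0.06},{"offset":[0,0,0],"twist":[0,0,0],"jaw":0.06}]'
python3 - <<'E'
from h import *
need((.5705,-.1878),.2,6.7)
I=optics.camera_info("wrist"); im=optics.read_camera("wrist"); cv2.imwrite("pics/w11.png",im)
x=np.r_[.5705,-.1875]
for z in(.098,.122): print(z,proj(I,np.r_[x,z])[0])
g=im.astype(int).mean(2); c=g[150:235,230:320]; m=(c<90).astype(np.uint8)
n,L,st,ce=cv2.connectedComponentsWithStats(m)
for i in range(1,n):
  if st[i,4]>30: print("dark",st[i,:5]+[230,150,0,0,0])
k=int(round(proj(I,np.r_[x,.098])[0][0])); print(g[160:230:2,k].astype(int).tolist())
d=np.radians(-83.4); u=np.r_[np.cos(d),np.sin(d)]; mm=np.r_[.5637,-.1272]
print("panel outer, deck edge",*[proj(I,np.r_[mm-a*u,z])[0].round(1) for a,z in((.008,.052),(0,.06))]); print(g[60:140:2,250].astype(int).tolist())
t=cv2.cvtColor(optics.read_camera("top"),6).astype(int); a=cv2.cvtColor(cv2.imread("pics/top0.png"),6).astype(int)
for nm,(r,c) in dict(calc=(305,210),note=(298,290),tape=(292,370),stapler=(120,301),pot=(108,375),mug=(115,233),staples=(160,145)).items(): print(nm,np.abs(t-a)[r-28:r+28,c-35:c+35].mean().round(1))
E
```

```text
t: 32.85
tcp_pos: [0.571, -0.1887, 0.2194]
ee_rot: [0.665, 0.747, -0.001, -0.0]
force: [0.2, -0.3, 0.0]
width: 0.0359
grip_force: 0.0
t 32.85 tcp [ 0.571  -0.1887  0.2194] yawy 6.68 tilt -0.10 -0.09 F [ 0.2 -0.3  0. ] w 0.0359 g 0.0
offset [ 0.001  -0.0003  0.0194] twist -0.02
0.098 [274.74977003 187.98777961]
0.122 [274.59694266 194.74473779]
dark [261 167  29  33 467]
dark [234 232  86   3 222]
[240, 205, 191, 140, 67, 66, 83, 92, 90, 90, 172, 192, 192, 192, 192, 193, 192, 92, 81, 79, 145, 239, 239, 239, 239, 239, 239, 238, 238, 238, 238, 238, 237, 237, 237]
panel outer, deck edge [275.2 103.6] [275.2 112.8]
[163, 162, 164, 161, 159, 161, 161, 161, 161, 161, 165, 165, 156, 156, 161, 161, 164, 163, 162, 163, 165, 143, 124, 142, 126, 104, 174, 240, 242, 242, 242, 242, 242, 242, 242, 242, 242, 242, 242, 242]
calc 2.4
note 2.8
tape 2.6
stapler 2.9
pot 2.7
mug 2.9
staples 2.9
```

The knob is down: its disc centre is at row 186.5, as at the start. The panel is still against the punch and the other items are unchanged.

```bash
python3 -c "
from workcell import arm
print(arm.hand_in())"
```

```text
the job is handed in; nothing more can be done
None
```

The job is handed in at about 33 s: the knob was pulled up to its stop, the tray is fully home with its panel against the punch, and the knob is fully down again. The first grasp on the tray missed because the fingers end 26 mm short of the reported TCP and knocked it askew under the shelf, but the second grasp held and the other items measured as unmoved.

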